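# Latch the wide tool case

## Robot

A 7-joint arm with a two-finger parallel gripper is mounted at the origin on the work surface. World frame = base frame: x ahead of the robot, y to its left, z up, the work surface at z = 0. Lengths are in m, angles in rad, forces in N, time in s.
With the tool pointing down it reaches from about 0.4 to 0.85 m from the base axis. Payload 4.4 kg.
Tool frame: the origin (TCP) lies on the mounting face of the last link; the fingertips stand 199 mm ahead of it and the grasp point (between the pads) lies 180 mm ahead of it; z points along the fingers, y is the direction in which the jaws open and shut (so a half turn about z gives the same grasp; the last joint's range is limited). The gripper opens to 94 mm and grips with 3 to 60 N. Pads are 16 mm wide; open, the fingers measure 119 mm over their backs; the gripper's body (75 mm by 177 mm) begins 78 mm behind the grasp point.
Start: joints at [1.081, 0.628, 0.038, 1.517, -0.027, 0.996, -0.02], TCP at [0.267, -0.592, 0.405] pointing down, gripper open.
Joint ranges: [-3.06, 3.06], [-0.37, 2.12], [-1.25, 1.32], [0.18, 2.47], [-1.1, 4.24], [0.23, 1.98], [-2.94, 2.94]. Speed limits (rad/s): [2.57, 2.57, 3.14, 3.14, 3.14, 3.14, 3.14].

## Interface

Orientations are given as a rotation vector (axis times angle).
In Python, from bench import r gives the robot as it stands. The module is installed in compiled form; this text tells all that it offers.
- The arm moves only by the tool carry_out, never from a script. Its argument "commands" is a list of rows, each a list of 6 numbers: the shift along the tool's x, y, z as a fraction of full scale, then the turn, a rotation vector about the tool's x, y, z as a fraction of full scale. A call has 1 to 5 rows; each row shifts and turns the commanded pose from where the row before left it, along the tool's axes as they then stand; what a row does not reach is not made up. Full scale, the value 1, is 0.03 m for a shift and 4 degrees for a turn. A row lasts 1/12 s, in which the tool goes at most 41.7 mm and 7.16 degrees, less where a joint would pass 70% of its speed; a pose out of reach is approached as far as the arm can. A call with a number of a shift or a turn outside -1 to 1 is refused whole. A call with a gripper value outside its range is refused whole. "gripper" is the gripper command: -1 is fully open, 1 is shut, values between are in proportion, set as the call begins (left out, the last holds). The fingers move at their own pace and stop on an object; "squeeze" is the grip in N (left out, the last holds). Time passes only in rows, so rows that do not move let the fingers close. It gives the time, the measured TCP pose, the force and the opening at its end, in the units of the state.
- r.observe(): the state, without advancing time (a new reading comes with each control period).
- r.read_camera(name): name is "scene" or "top" or "wrist"; returns (picture, depth): 400x640x3 uint8, red, green, blue; 400x640 float32, m along the optical axis (not along the pixel's ray), 0 where there is no reading.
- r.camera_model(name): a dict with "fovy" (degrees; the focal length in pixels is half the picture's height over the tangent of half this angle, whatever the lens; pixels are square), "cx", "cy" (the principal point, pixels), "k1" (the pictures are not rectified: a ray, as slopes to the right and down, at radius r is drawn at 1 + k1 r^2 times it, then the intrinsics apply), "pose" (4x4, takes a point from camera to world coordinates). Camera axes: x right, y up, looking along -z (the intrinsics and any distortion apply to the point x, -y, -z); pixel columns grow to the right and rows downward; lengths in m; the calibration is good to about 2 mm. A picture is of the moment at which its call begins: read the wrist's pose just before it. camera_model takes no time and is no camera call; for the wrist camera it gives the pose at the moment of the call.
- r.hand_in(): hands the job in, once; it reports no verdict.
Trained networks look in the newest picture that a camera, given by its name, has taken for a name from the list of things; names that differ only in an ending like _2 or _b are one class to them, and where a whole thing is asked for, a point or a joint stands for the part that bears it (a point fixed in the world has none). Each returns a list of dicts, best first, with "p" (0 to 1); they miss things now and then, are a little off and sometimes report something else, mostly with a low value. They report only what shows in the picture. A call takes as long as a camera call.
- r.boxes_of(target, camera): "uv" ([column, row] in pixels, amid what is visible of it).
- r.silhouettes(target, camera): "pixels" (400x640 bool, what is visible of it) and "uv" ([column, row] in pixels, amid what is visible of it).
The state is a dict: "t": time; "q": joint angles; "dq": joint speeds; "tau": joint torques, N m; "eef_pos": TCP position; "tool_rot": TCP orientation; "ft_force": force on the tool from outside, world axes, zero at the start; "moment": the same for the moment, N m; "finger_gap": finger opening in m.
Only numpy, scipy, OpenCV 4.12 (cv2) and the standard library are available. Lean on these libraries where they do the work, as an engineer would, in place of code of your own. Each camera call takes 0.05 s, during which the arm holds its last target.

## Task

Two hard cases stand on the key-cutter's bench with their draw latches undone. Fasten the wide case: tip its upright wire loop over so that it drops behind the hook of the keeper on the lid, then press the lever over and fully down until it lies flat. Leave the narrow case alone, and take the hand away.

Things in the scene. Friction and masses are not known exactly. Their poses are not given: they have to be found in the camera images.
- wide_case: Wider of two dark hard cases stood on edge, 140 (x) x 300 (y) x 150 mm high, heavy, fixed. Origin: centre of underside; z up, x from deep shell to thin lid shell. Steel draw latch mid-width (y=0) on the top face. Here, in mm: lever pivot (axis y) at x -8, z 164. The loop hangs on a pin on the lever, 24 from the pivot, above it while the lever is upright. 12 mm high lugs at y +-108.
- wide_case_lever (a joint): Latch lever, rad: 0 = flat down, pointing to case -x; 1.57 = upright; starts 1.45 to 1.7, stop 1.8. Plate 24 mm wide, 60 mm long from its pivot, 5 mm thick; its keeper-side (top) face is 5.5 mm off the pivot line. Stays where left. Press it from the keeper side over to -x and down: up to about 5 N at 40 mm from the pivot with the loop hooked; past about 0.3 rad it snaps flat and stays.
- wide_case_loop_bar (a point): Middle of the end bar of the wire loop: bar 44 mm along case y, wire 6 mm, 64 mm from the loop's pin; side wires pass either side of the lever. At the start the loop stands nearly upright (bar 250 mm over the table, 30 mm above the lever's end), held by light friction. Nudged to lean 30 degrees to case +x, it falls by itself and (lever upright) lands behind the hook. Fastened: case x about 33, z about 160 mm.
- wide_case_keeper (a point): Middle of the upper edge of the keeper's hook on the lid: steel plate 30 mm wide (y), 20 mm tall, leaning to case +x; upper edge 169 mm over the table. The bar goes down on its +x side, onto a flat steel seat 155 mm over the table that reaches 25 mm past this point. The lid is on a springy seal, 4 mm ajar at the top; the latch draws it shut.
- narrow_case: The narrower case, 140 mm (x) x 170 mm (y) x 150 mm high, same frame, with the same latch, also undone (its upright loop reaches 255 mm above the table). Fixed. Not to be touched.

How it is judged:
By the outcome, as a careful person would: the job done as asked, in the order asked, and still so for the second after the job is handed in, with the robot touching nothing.
It also fails if it takes over 40 s, if anything falls off the work surface, if the arm or the gripper's body presses on something with over 40 N, if the wrist force passes 120 N, or if a joint passes its speed limit or range.

## Working session

There is one attempt and no reset: what is moved stays moved. The work goes in short steps, Python scripts to look and compute and a tool call to move; the robot and the scene stay as the last step left them, time stands still between calls to the robot, and variables do not carry over. Pictures are saved under pics/ and viewed, and the job is handed in when it is done.

Besides the shell and the picture viewer there is one more tool, called after "Emit:" in YAML: its name, and indented under it one key for each argument. carry_out: Moves the arm, as the interface text tells. Shift numbers are shares of 0.03 m and turn numbers shares of 4 degrees, none past 1 either way. Its arguments: {"type":"object","properties":{"commands":{"type":"array"},"gripper":{"type":"number"},"squeeze":{"type":"number"}},"required":["commands"]}

```bash
mkdir -p pics; cat > h.py <<'E'
import numpy as np, cv2
from bench import r
def save(name,fn):
    p,d=r.read_camera(name); cv2.imwrite('pics/'+fn,p[:,:,::-1]); np.save('pics/'+fn[:-4]+'.npy',d); return p,d
def unproj(cam,uv,d,m=None):
    m=m or r.camera_model(cam); f=200/np.tan(np.radians(m['fovy'])/2)
    xd=(uv[0]-m['cx'])/f; yd=(uv[1]-m['cy'])/f; rd=np.hypot(xd,yd); rr=rd
    for _ in range(30): rr=rd/(1+m['k1']*rr*rr)
    s=rr/rd if rd>0 else 1
    return (np.array(m['pose'])@np.array([xd*s*d,-yd*s*d,-d,1]))[:3]
def proj(cam,P,m=None):
    m=m or r.camera_model(cam); f=200/np.tan(np.radians(m['fovy'])/2)
    c=np.linalg.inv(np.array(m['pose']))@np.append(P,1); x=c[0]/-c[2]; y=-c[1]/-c[2]; k=1+m['k1']*(x*x+y*y)
    return np.array([m['cx']+f*x*k,m['cy']+f*y*k]),-c[2]
E
python3 - <<'E'
from h import *
for c in ['scene','top','wrist']:
    p,d=save(c,c+'0.png'); m=r.camera_model(c); print(c,m['fovy'],m['k1'],np.round(m['pose'],3).tolist())
    if c=='wrist': continue
    for n in ['wide_case','narrow_case','wide_case_lever','wide_case_loop_bar','wide_case_keeper']:
        for b in r.boxes_of(n,c)[:3]:
            u,v=[int(round(x)) for x in b['uv']]; print(n,b['p'],u,v,d[v,u],unproj(c,b['uv'],d[v,u]).round(3))
o=r.observe(); print(o['t'],o['eef_pos'],o['tool_rot'])
E
```

```text
scene 44.157631137772256 -0.05721428279918431 [[0.366, 0.884, -0.291, 0.34], [-0.931, 0.348, -0.113, -0.102], [0.001, 0.312, 0.95, 0.876], [0.0, 0.0, 0.0, 1.0]]
wide_case 0.9 194 177 0.77842385 [0.525 0.186 0.148]
narrow_case 0.67 425 244 0.73971075 [ 0.553 -0.187  0.153]
narrow_case 0.64 168 144 0.8012424 [0.562 0.255 0.143]
wide_case_lever 0.78 167 153 0.7237918 [0.528 0.216 0.21 ]
wide_case_lever 0.55 191 178 0.77404094 [0.52  0.188 0.151]
wide_case_loop_bar 0.86 169 143 0.68242806 [0.531 0.201 0.252]
top 55.93854512804934 -0.009550599024536923 [[0.007, 0.997, -0.074, 0.507], [-1.0, 0.007, -0.003, -0.016], [-0.002, 0.074, 0.997, 0.949], [0.0, 0.0, 0.0, 1.0]]
wide_case 0.58 216 215 0.7960507 [0.533 0.205 0.153]
narrow_case 0.58 396 202 0.71713966 [ 0.558 -0.161  0.233]
wide_case_lever 0.47 198 215 0.7416784 [0.531 0.224 0.207]
wide_case_loop_bar 0.72 199 214 0.72548014 [0.533 0.217 0.224]
wide_case_keeper 0.64 220 196 0.79565567 [0.573 0.195 0.156]
wrist 67.01907040109961 -0.03023850616341311 [[0.411, 0.887, 0.208, 0.326], [-0.912, 0.401, 0.093, -0.566], [-0.001, -0.228, 0.974, 0.386], [0.0, 0.0, 0.0, 1.0]]
0.65 [ 0.2672885  -0.59250481  0.40471138] [3.07129914e+00 6.60610108e-01 2.79758139e-05]
```

View pics/scene0.png

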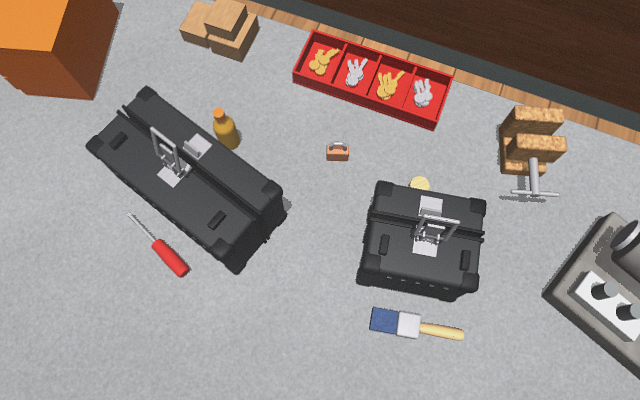

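View pics/top0.png

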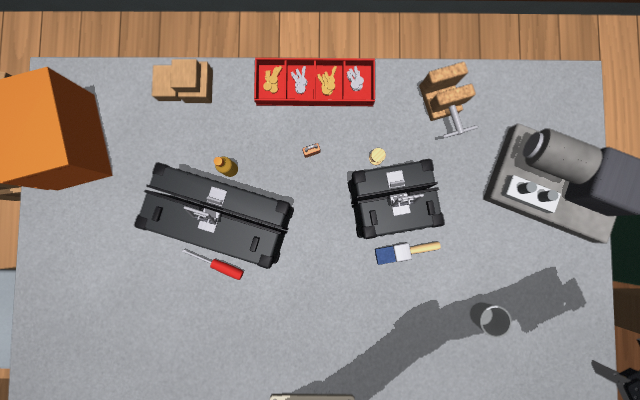

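```bash
cat >> h.py <<'E'
def cloud(cam,d,m=None):
    m=m or r.camera_model(cam); f=200/np.tan(np.radians(m['fovy'])/2)
    v,u=np.mgrid[0:400,0:640]
    K=np.array([[f,0,m['cx']],[0,f,m['cy']],[0,0,1]])
    n=cv2.undistortPoints(np.stack([u.ravel(),v.ravel()],1).astype(np.float64)[:,None],K,np.array([m['k1'],0,0,0.]))[:,0]
    z=d.ravel(); c=np.stack([n[:,0]*z,-n[:,1]*z,-z,np.ones_like(z)],1)
    P=(c@np.array(m['pose']).T)[:,:3]; P[z==0]=np.nan; return P.reshape(400,640,3)
E
python3 - <<'E'
from h import *
for c in ['scene','top']:
    d=np.load(f'pics/{c}0.npy'); P=cloud(c,d).reshape(-1,3)
    s=P[(P[:,1]>0.02)&(P[:,1]<0.4)&(P[:,0]>0.4)&(P[:,0]<0.68)]
    t=s[(s[:,2]>.143)&(s[:,2]<.158)]
    print(c,len(t),np.median(t[:,2]))
    R=cv2.minAreaRect(t[:,:2].astype(np.float32)*1000); print(R, cv2.boxPoints(R).round().tolist())
    h=s[(s[:,2]>.175)]; print('high',len(h),h.mean(0)); 
    hh=s[s[:,2]>.24]; print('bar',len(hh),hh.mean(0),hh.min(0),hh.max(0))
    # narrow
    s=P[(P[:,1]>-.35)&(P[:,1]<-0.05)&(P[:,0]>0.4)&(P[:,0]<0.68)]; t=s[(s[:,2]>.143)&(s[:,2]<.158)]
    R=cv2.minAreaRect(t[:,:2].astype(np.float32)*1000); print('narrow',R)
p=cv2.imread('pics/scene0.png')[80:280,80:300]; cv2.imwrite('pics/c1.png',cv2.resize(p,None,fx=3.0,fy=3.0,interpolation=2)[:600])
E
```

```text
scene 13953 0.14969110361496596
((532.585693359375, 214.496826171875), (305.7117919921875, 148.28207397460938), 73.3078384399414) [[418.0, 89.0], [560.0, 47.0], [648.0, 340.0], [505.0, 382.0]]
high 578 [0.52773873 0.21468353 0.21817784]
bar 158 [0.5343428  0.21147327 0.25104254] [0.52437261 0.18954122 0.24022484] [0.54475876 0.23743256 0.25559523]
narrow ((570.4376831054688, -183.00247192382812), (146.8719482421875, 175.99061584472656), 10.485234260559082)
top 8555 0.1495574101002487
((534.4118041992188, 216.09396362304688), (305.9471435546875, 147.79605102539062), 73.14849853515625) [[419.0, 91.0], [561.0, 48.0], [649.0, 341.0], [508.0, 384.0]]
high 241 [0.53083321 0.2165287  0.22280762]
bar 94 [0.53722598 0.21353481 0.25121107] [0.52650873 0.19166882 0.24000741] [0.54642212 0.2389848  0.25467765]
narrow ((572.3145751953125, -182.03424072265625), (147.0968475341797, 176.10255432128906), 10.132902145385742)
```

View pics/c1.png

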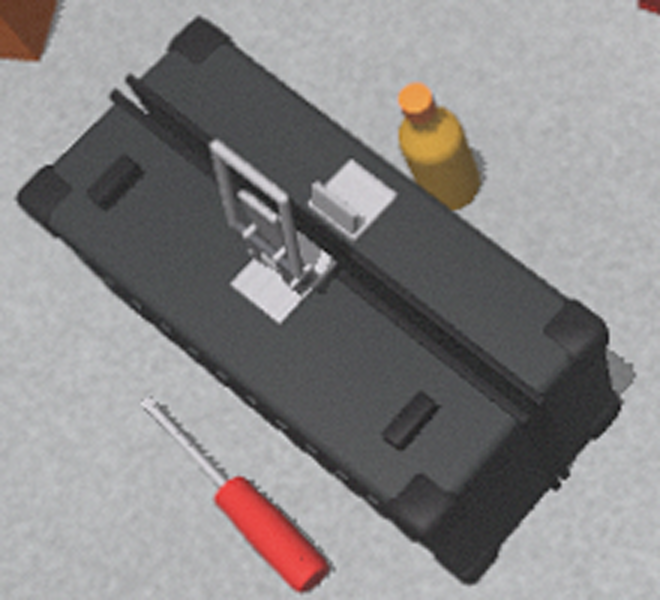

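Emit:
carry_out:
  commands:
    - [0,0,-1,0,0,1]
    - [0,0,-1,0,0,1]
    - [0,0,-1,0,0,1]
    - [0,0,-1,0,0,1]
    - [0.3,0,-1,0,0,1]
  gripper: 1

```text
t: 1.07
eef_pos: [0.2742, -0.5915, 0.5565]
tool_rot: [3.139, 0.107, -0.002]
ft_force: [-0.1, -0.7, 0.2]
finger_gap: 0.064
```

Emit:
carry_out:
  commands:
    - [0.5,-0.8,0,0,0,1]
    - [0.5,-0.8,0,0,0,1]
    - [0.5,-0.8,0,0,0,1]
    - [0.5,-0.8,0,0,0,1]
    - [0.4,-0.8,0,0,0,1]

```text
t: 1.48
eef_pos: [0.3563, -0.4749, 0.5549]
tool_rot: [-3.111, 0.435, -0.001]
ft_force: [1.1, 0.2, 0.3]
finger_gap: 0.0307
```

Emit:
carry_out:
  commands:
    - [-0.1,-1,0,0,0,0.2]
    - [-0.1,-1,0,0,0,0]
    - [-0.1,-1,0,0,0,0]
    - [-0.1,-1,0,0,0,0]
    - [-0.1,-1,0,0,0,0]

```text
t: 1.9
eef_pos: [0.3834, -0.3266, 0.5548]
tool_rot: [3.109, -0.451, 0.001]
ft_force: [-0.3, 0.0, 1.1]
finger_gap: 0.0011
```

Emit:
carry_out:
  commands:
    - [-0.1,-1,0,0,0,0]
    - [-0.1,-1,0,0,0,0]
    - [-0.1,-1,0,0,0,0]
    - [-0.1,-1,0,0,0,0]
    - [-0.1,-1,0,0,0,0]

```text
t: 2.32
eef_pos: [0.4115, -0.1786, 0.555]
tool_rot: [3.109, -0.451, 0.001]
ft_force: [0.2, -0.7, 0.7]
finger_gap: 0.0004
```

Emit:
carry_out:
  commands:
    - [-0.1,-1,0,0,0,0]
    - [-0.1,-1,0,0,0,0]
    - [-0.1,-1,0,0,0,0]
    - [-0.1,-1,0,0,0,0]
    - [-0.1,-1,0,0,0,0]

```text
t: 2.73
eef_pos: [0.4397, -0.0305, 0.555]
tool_rot: [-3.109, 0.451, -0.001]
ft_force: [0.5, 0.3, 0.4]
finger_gap: 0.0009
```

Emit:
carry_out:
  commands:
    - [-0.1,-1,0,0,0,0]
    - [-0.1,-1,0,0,0,0]
    - [-0.1,-1,0,0,0,0]
    - [-0.1,-1,0,0,0,0]
    - [0,0,0,0,0,0]

```text
t: 3.15
eef_pos: [0.4627, 0.0925, 0.5548]
tool_rot: [-3.107, 0.437, -0.0]
ft_force: [-0.7, 0.1, 0.1]
finger_gap: 0.0006
```

```bash
cat >> h.py <<'E'
from scipy.spatial.transform import Rotation as Rn
C=np.array([.5335,.2153]); yaw=np.radians(-16.75); ex=np.array([np.cos(yaw),np.sin(yaw)]); ey=np.array([-ex[1],ex[0]])
def st():
    o=r.observe(); e=np.array(o['eef_pos']); R=Rn.from_rotvec(o['tool_rot']).as_matrix(); tip=e+R[:,2]*.199
    f=lambda p:(np.round([(p[:2]-C)@ex*1000,(p[:2]-C)@ey*1000,p[2]*1000],1))
    print('t',round(o['t'],2),'tip case mm',f(tip),'tcp',f(e),'toolx yaw',np.degrees(np.arctan2(R[1,0],R[0,0])).round(2),'z',R[:,2].round(3),'F',np.round(o['ft_force'],1),'gap',o['finger_gap'])
E
python3 -c "
from h import *
st()"
```

```text
t 3.15 tip case mm [ -32.5 -137.2  355.8] tcp [ -32.4 -138.   554.8] toolx yaw -16.01 z [ 0.001  0.004 -1.   ] F [-0.7  0.1  0.1] gap 0.0005964962311762372
```

Emit:
carry_out:
  commands:
    - [-0.1,-1,0,0,0,0.2]
    - [-0.1,-1,0,0,0,0]
    - [-0.2,-1,0,0,0,0]
    - [-0.2,-1,0,0,0,0]
    - [-0.1,-0.57,0,0,0,0]

```text
t: 3.57
eef_pos: [0.4825, 0.2268, 0.5547]
tool_rot: [-3.105, 0.468, 0.0]
ft_force: [-0.2, 0.3, 0.1]
finger_gap: 0.0004
```

Emit:
carry_out:
  commands:
    - [0,0,1,0,0,0]
    - [0,0,1,0,0,0]
    - [0,0,0,0,0,0]

```text
t: 3.82
eef_pos: [0.4814, 0.2228, 0.49]
tool_rot: [3.1, -0.471, -0.012]
ft_force: [-0.6, -1.2, 0.2]
finger_gap: 0.0007
```

```bash
python3 -c "
from h import *
st()
save('scene','s1.png');save('wrist','w1.png')
p=cv2.imread('pics/s1.png')[60:260,80:300]; cv2.imwrite('pics/s1c.png',cv2.resize(p,None,fx=3.0,fy=3.0,interpolation=2)[:600])
"
```

```text
t 3.82 tip case mm [-53.4  -9.2 291. ] tcp [-52.   -7.8 490. ] toolx yaw -17.28 z [-0.009 -0.005 -1.   ] F [-0.6 -1.2  0.2] gap 0.0007190394984289738
```

View pics/s1c.png

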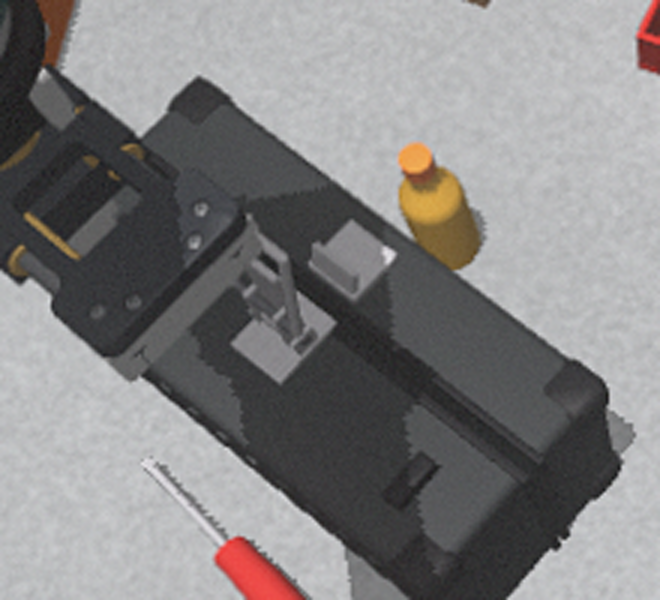

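View pics/w1.png

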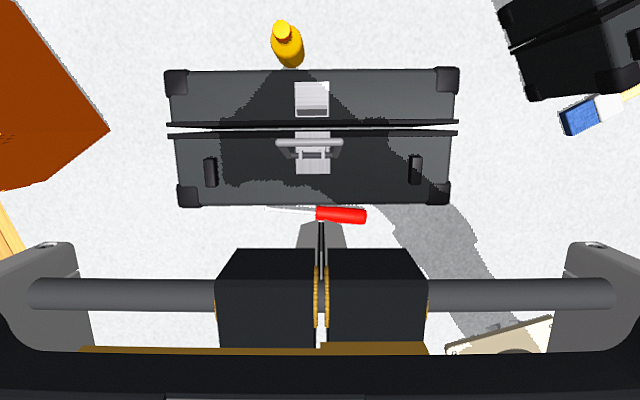

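Emit:
carry_out:
  commands:
    - [0,-0.2,0.7,0,0,0]
    - [0.1,-0.1,0.7,0,0,0]
    - [0,0,0.5,0,0,0]
    - [0,0,0,0,0,0]

```text
t: 4.25
eef_pos: [0.4885, 0.2309, 0.4371]
tool_rot: [3.104, -0.474, -0.002]
ft_force: [-0.5, -0.5, -0.8]
finger_gap: 0.0005
```

```bash
python3 -c "
from h import *
st()
"
```

```text
t 4.25 tip case mm [-47.8   1.7 238.1] tcp [-47.6   2.  437.1] toolx yaw -17.36 z [-0.002 -0.001 -1.   ] F [-0.5 -0.5 -0.8] gap 0.0004716432049917626
```

Emit:
carry_out:
  commands:
    - [0.4,0,0.1,0,0,0]
    - [0.4,0,0,0,0,0]
    - [0.4,0,0,0,0,0]
    - [0.2,0,0,0,0,0]
    - [0.2,0,0,0,0,0]

```text
t: 4.67
eef_pos: [0.5358, 0.2163, 0.4354]
tool_rot: [-3.105, 0.476, -0.002]
ft_force: [0.5, -0.5, -0.1]
finger_gap: 0.0006
```

```bash
python3 -c "
from h import *
st()
save('scene','s2.png');save('wrist','w2.png')
p=cv2.imread('pics/s2.png')[60:260,80:300]; q=cv2.imread('pics/w2.png')[100:250,220:420]
cv2.imwrite('pics/s2c.png',np.hstack([cv2.resize(p,(440,400)),cv2.resize(q,(360,400))]))
"
```

```text
t 4.67 tip case mm [  2.1   1.8 236.4] tcp [  1.9   1.6 435.4] toolx yaw -17.42 z [ 0.001  0.    -1.   ] F [ 0.5 -0.5 -0.1] gap 0.0006133510932412992
```

View pics/s2c.png

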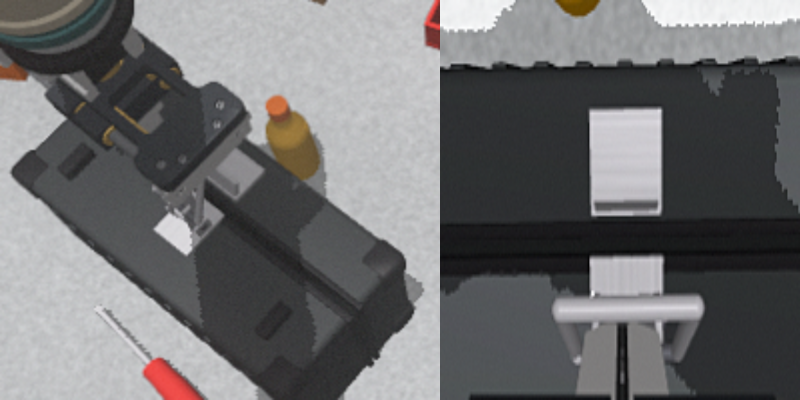

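Emit:
carry_out:
  commands:
    - [0.2,0,0,0,0,0]
    - [0.2,0,0,0,0,0]
    - [0.2,0,0,0,0,0]
    - [0.1,0,0,0,0,0]
    - [0,0,0,0,0,0]

```text
t: 5.18
eef_pos: [0.555, 0.2104, 0.4346]
tool_rot: [3.105, -0.474, 0.001]
ft_force: [0.7, 0.1, 0.2]
finger_gap: 0.0007
```

```bash
python3 -c "
from h import *
st()
save('wrist','w3.png')
q=cv2.imread('pics/w3.png')[60:260,190:440]
cv2.imwrite('pics/w3c.png',cv2.resize(q,(600,480)))
"
```

```text
t 5.18 tip case mm [ 22.1   1.5 235.6] tcp [ 22.    1.5 434.6] toolx yaw -17.37 z [ 0. -0. -1.] F [0.7 0.1 0.2] gap 0.000680576191705139
```

View pics/w3c.png

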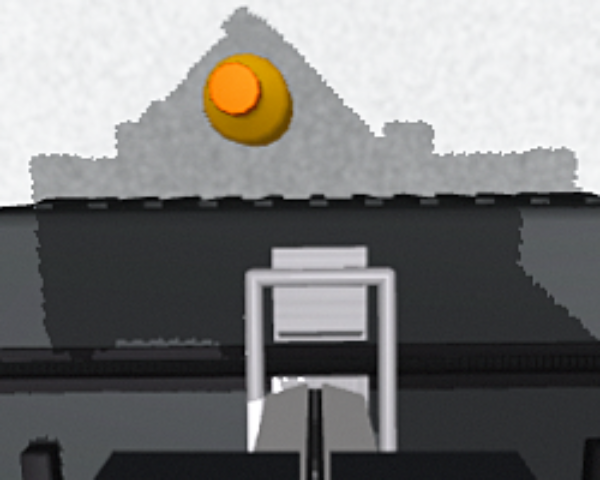

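```bash
python3 -c "
from h import *
save('wrist','w4.png'); st()
d=np.load('pics/w4.npy'); P=cloud('wrist',d)
for v in range(160,206,2):
    p=P[v,323]; print(v,np.round([(p[:2]-C)@ex*1000,(p[:2]-C)@ey*1000,p[2]*1000],1))
"
```

```text
t 5.28 tip case mm [ 21.1   1.7 235.6] tcp [ 21.2   1.7 434.6] toolx yaw -17.32 z [-0. -0. -1.] F [ 0.3 -0.3  0.1] gap 0.0007283835465553813
160 [ 56.6  -1.1 149.2]
162 [ 55.1  -1.  151.1]
164 [ 53.8  -1.  155. ]
166 [ 52.2  -1.  156.1]
168 [ 50.3  -1.  155.2]
170 [ 48.4  -1.  154.2]
172 [ 47.   -0.9 156.2]
174 [ 46.3  -0.9 163.2]
176 [ 44.9  -0.9 165.2]
178 [ 43.1  -0.9 164.4]
180 [ 41.6  -0.8 165.4]
182 [ 38.2  -0.9 156.1]
184 [ 36.4  -0.9 156. ]
186 [ 34.4  -0.8 155.2]
188 [ 32.8  -0.8 155.8]
190 [ 30.9  -0.8 155.3]
192 [ 29.1  -0.8 155.6]
194 [ 30.4  -0.7 169.3]
196 [ 28.8  -0.7 169.8]
198 [ 25.9  -0.7 165. ]
200 [ 21.9  -0.7 155.6]
202 [ 19.   -0.7 151.5]
204 [ 17.4  -0.7 152.5]
```

Emit:
carry_out:
  commands:
    - [0,0.05,0.5,0,0,0]
    - [0,0,0.4,0,0,0]
    - [-0.2,0,0,0,0,0]
    - [-0.2,0,0,0,0,0]
    - [0,0,0,0,0,0]

```text
t: 5.7
eef_pos: [0.5411, 0.214, 0.4083]
tool_rot: [-3.106, 0.47, 0.001]
ft_force: [0.6, 0.6, 1.1]
finger_gap: 0.0007
```

```bash
python3 -c "
from h import *
st()
save('scene','s5.png');save('wrist','w5.png')
p=cv2.imread('pics/s5.png')[60:260,80:300]; q=cv2.imread('pics/w5.png')[100:250,220:420]
cv2.imwrite('pics/s5c.png',np.hstack([cv2.resize(p,(440,400)),cv2.resize(q,(360,400))]))
"
```

```text
t 5.7 tip case mm [  7.6   1.  209.3] tcp [  7.7   0.9 408.3] toolx yaw -17.22 z [-0.     0.001 -1.   ] F [0.6 0.6 1.1] gap 0.0007423762616008006
```

View pics/s5c.png

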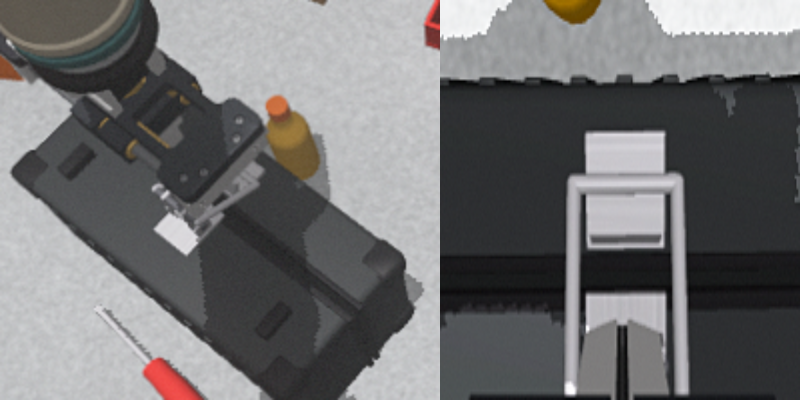

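Emit:
carry_out:
  commands:
    - [-0.25,0,0,0,0,0]
    - [-0.25,0,0,0,0,0]
    - [-0.2,0,0.05,0,0,0]
    - [-0.2,0,0.1,0,0,0]
    - [0,0,0,0,0,0]

```text
t: 6.22
eef_pos: [0.5151, 0.2218, 0.403]
tool_rot: [-3.106, 0.47, 0.002]
ft_force: [-0.0, 0.5, -0.3]
finger_gap: 0.0005
```

```bash
python3 -c "
from h import *
st()
save('scene','s6.png');save('wrist','w6.png')
p=cv2.imread('pics/s6.png')[60:260,80:300]; q=cv2.imread('pics/w6.png')[100:250,220:420]
cv2.imwrite('pics/s6c.png',np.hstack([cv2.resize(p,(440,400)),cv2.resize(q,(360,400))]))
"
```

```text
t 6.22 tip case mm [-19.8   0.9 204. ] tcp [-19.5   0.9 403. ] toolx yaw -17.23 z [-0.001  0.    -1.   ] F [-0.   0.5 -0.3] gap 0.0005090829755459267
```

View pics/s6c.png

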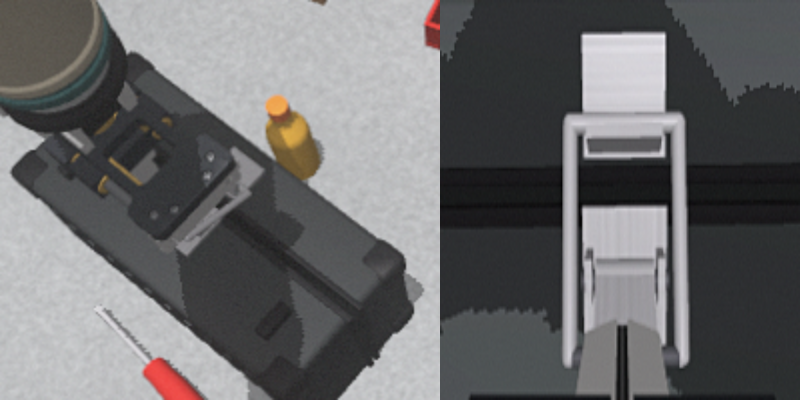

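Emit:
carry_out:
  commands:
    - [-0.27,0,0.15,0,0,0]
    - [-0.14,0,0.14,0,0,0]
    - [-0.14,0,0.14,0,0,0]
    - [-0.1,0,0.17,0,0,0]
    - [-0.1,0,0.17,0,0,0]

```text
t: 6.73
eef_pos: [0.4946, 0.2278, 0.3796]
tool_rot: [3.106, -0.473, -0.001]
ft_force: [1.6, -0.1, -0.1]
finger_gap: 0.0005
```

```bash
python3 -c "
from h import *
st()
"
```

```text
t 6.73 tip case mm [-41.    0.8 180.6] tcp [-40.9   0.8 379.6] toolx yaw -17.32 z [-0. -0. -1.] F [ 1.6 -0.1 -0.1] gap 0.0005157450083677785
```

Emit:
carry_out:
  commands:
    - [-0.05,0,0.15,0,0,0]
    - [-0.05,0,0.12,0,0,0]
    - [0,0,0.1,0,0,0]
    - [0,0,0,0,0,0]

```text
t: 7.07
eef_pos: [0.4915, 0.2289, 0.3689]
tool_rot: [3.105, -0.472, -0.003]
ft_force: [-3.1, -0.2, 2.7]
finger_gap: 0.0006
```

```bash
python3 -c "
from h import *
st()
"
```

```text
t 7.07 tip case mm [-44.6   0.7 169.9] tcp [-44.1   0.9 368.9] toolx yaw -17.3 z [-0.002 -0.    -1.   ] F [-3.1 -0.2  2.7] gap 0.0006427432624795354
```

Emit:
carry_out:
  commands:
    - [0,0,0.07,0,0,0]
    - [0,0,0.05,0,0,0]
    - [0,0,0,0,0,0]

```text
t: 7.32
eef_pos: [0.4913, 0.2289, 0.3683]
tool_rot: [3.105, -0.473, -0.002]
ft_force: [-8.6, -2.1, 27.0]
finger_gap: 0.0006
```

```bash
python3 -c "
from h import *
st()
"
```

```text
t 7.32 tip case mm [-44.5   0.8 169.3] tcp [-44.3   0.9 368.3] toolx yaw -17.32 z [-0.001 -0.    -1.   ] F [-8.6 -2.1 27. ] gap 0.0006421334708293762
```

Firm stop at 169.3 mm (flat). Retreat upward.

Emit:
carry_out:
  commands:
    - [0,0,-0.3,0,0,0]
    - [0,0,-0.7,0,0,0]
    - [0,0,-1,0,0,0]
    - [0,0,-1,0,0,0]
    - [0,0,-1,0,0,0]

```text
t: 7.73
eef_pos: [0.4921, 0.2286, 0.4862]
tool_rot: [3.105, -0.473, -0.002]
ft_force: [0.7, -0.3, 0.6]
finger_gap: 0.0005
```

Emit:
carry_out:
  commands:
    - [-0.8,0,-0.5,0,0,0]
    - [-0.8,0,0,0,0,0]
    - [-0.5,0,0,0,0,0]
    - [0,0,0,0,0,0]
    - [0,0,0,0,0,0]

```text
t: 8.15
eef_pos: [0.4318, 0.2474, 0.4999]
tool_rot: [3.105, -0.471, -0.0]
ft_force: [0.6, 0.2, 0.9]
finger_gap: 0.0006
```

```bash
python3 -c "
from h import *
st()
save('scene','s7.png');save('top','t7.png');save('wrist','w7.png'); 
d=np.load('pics/w7.npy'); P=cloud('wrist',d).reshape(-1,3); q=P[:,:2]-C; X=q@ex*1000;Y=q@ey*1000;Z=P[:,2]*1000
for a in range(-80,65,4):
    s=(abs(Y)<8)&(X>a-2)&(X<=a+2)
    if s.sum(): print(a,Z[s].max().round(1),np.median(Z[s]).round(1),end=' | ')
p=cv2.imread('pics/s7.png')[60:260,80:300]; q=cv2.imread('pics/w7.png')[60:260,190:440]
cv2.imwrite('pics/s7c.png',np.hstack([cv2.resize(p,(400,400)),cv2.resize(q,(400,400))]))
"
```

```text
t 8.15 tip case mm [-106.7    1.3  300.9] tcp [-106.6    1.5  499.9] toolx yaw -17.24 z [-0.    -0.001 -1.   ] F [0.6 0.2 0.9] gap 0.0006178642812628339
-80 439.1 422.6 | -76 424.9 422.6 | -72 424.6 416.2 | -68 171.9 168.7 | -64 172.5 170.6 | -60 172.4 170.5 | -56 172.0 170.6 | -52 172.2 170.5 | -48 172.0 170.3 | -44 172.6 170.4 | -40 172.2 170.4 | -36 172.6 170.6 | -32 172.5 170.5 | -28 172.5 170.4 | -24 171.9 170.5 | -20 172.3 170.2 | -16 172.3 170.4 | -12 172.7 170.9 | -8 172.1 169.7 | -4 156.7 155.1 | 0 156.6 154.9 | 4 156.2 154.9 | 8 156.7 155.2 | 12 153.9 147.4 | 16 154.2 151.7 | 20 163.4 155.6 | 24 171.5 166.8 | 28 171.0 169.6 | 32 156.8 155.8 | 36 157.7 155.7 | 40 157.8 155.5 | 44 157.0 155.6 | 48 156.7 155.2 | 52 157.9 155.5 | 56 151.8 150.4 | 60 152.2 150.5 | 64 151.5 149.1 |
```

View pics/s7c.png

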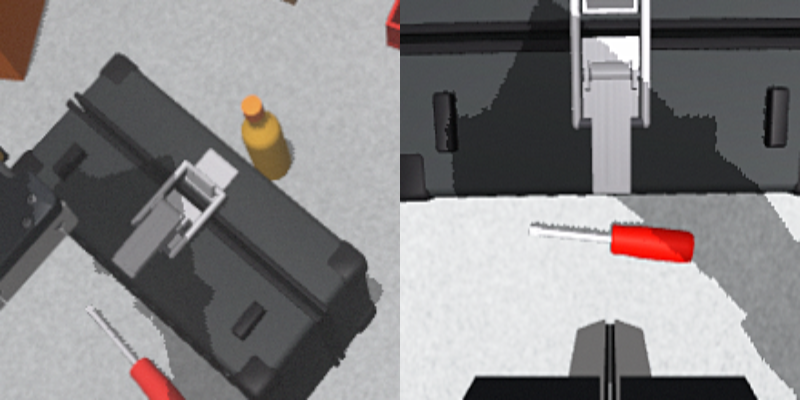

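View pics/t7.png

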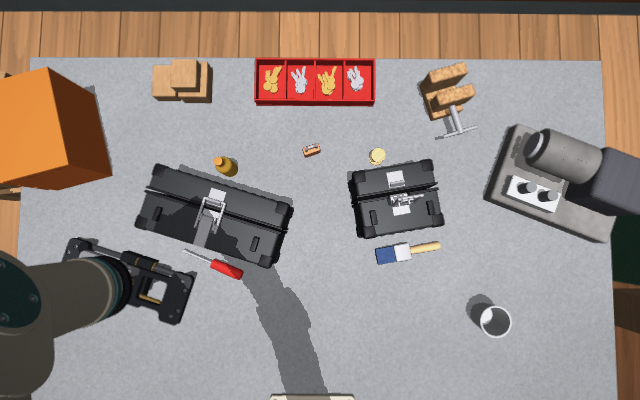

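```bash
python3 -c "
import cv2,numpy as np
p=cv2.imread('pics/s7.png')[130:190,150:220]; q=cv2.imread('pics/w7.png')[40:150,270:370]; t=cv2.imread('pics/t7.png')[180:240,190:240]
cv2.imwrite('pics/z7.png',np.hstack([cv2.resize(p,(400,343),interpolation=2),cv2.resize(q,(312,343),interpolation=2)]))
cv2.imwrite('pics/z7t.png',cv2.resize(t,(500,600),interpolation=2))
from h import *
for c in ['scene','top','wrist']:
  P=cloud(c,np.load(f'pics/{c[0]}7.npy')).reshape(-1,3); q=P[:,:2]-C; X=q@ex*1000;Y=q@ey*1000;Z=P[:,2]*1000
  print(c)
  for lo,hi in [(-24,-17),(-13,13),(17,25)]:
    print(lo,hi,[(a,int(Z[s].max()),int(np.median(Z[s]))) for a in range(-40,60,4) for s in [(Y>lo)&(Y<hi)&(X>a-2)&(X<=a+2)] if s.sum()])
"
```

```text
scene
-24 -17 [(-40, 152, 149), (-36, 162, 149), (-32, 163, 162), (-28, 163, 155), (-24, 163, 160), (-20, 162, 161), (-16, 167, 161), (-12, 168, 161), (-8, 170, 162), (-4, 166, 161), (0, 162, 160), (4, 162, 157), (8, 162, 161), (12, 163, 138), (16, 163, 159), (20, 162, 160), (24, 161, 159), (28, 163, 160), (32, 162, 160), (36, 155, 149), (40, 155, 150), (44, 155, 150), (48, 155, 149), (52, 155, 149), (56, 152, 149)]
-13 13 [(-40, 172, 169), (-36, 171, 168), (-32, 171, 169), (-28, 171, 169), (-24, 172, 169), (-20, 172, 169), (-16, 173, 169), (-12, 172, 169), (-8, 172, 169), (-4, 169, 166), (0, 156, 153), (4, 156, 153), (8, 156, 153), (12, 152, 141), (16, 154, 151), (20, 156, 150), (24, 165, 158), (28, 171, 167), (32, 170, 167), (36, 157, 154), (40, 157, 154), (44, 157, 155), (48, 157, 155), (52, 157, 155), (56, 157, 152)]
17 25 [(-40, 151, 150), (-36, 163, 161), (-32, 162, 161), (-28, 163, 161), (-24, 163, 161), (-20, 163, 161), (-16, 164, 162), (-12, 163, 162), (-8, 162, 162), (-4, 165, 163), (0, 163, 160), (4, 163, 159), (8, 162, 159), (12, 163, 154), (16, 163, 158), (20, 163, 158),
[... 1932 characters left out ...]
), (-12, 172, 170), (-8, 172, 169), (-4, 169, 155), (0, 156, 154), (4, 156, 154), (8, 156, 155), (12, 153, 147), (16, 154, 151), (20, 163, 155), (24, 171, 166), (28, 171, 169), (32, 157, 155), (36, 157, 155), (40, 157, 155), (44, 157, 155), (48, 156, 155), (52, 157, 155), (56, 152, 150)]
17 25 [(-40, 163, 151), (-36, 164, 163), (-32, 165, 163), (-28, 164, 162), (-24, 164, 163), (-20, 165, 162), (-16, 164, 163), (-12, 167, 163), (-8, 167, 163), (-4, 164, 162), (0, 163, 162), (4, 164, 162), (8, 164, 162), (12, 164, 162), (16, 163, 161), (20, 164, 161), (24, 164, 161), (28, 163, 162), (32, 162, 160), (36, 151, 150), (40, 152, 150), (44, 152, 150), (48, 151, 150), (52, 151, 150), (56, 152, 150)]
```

View pics/z7.png

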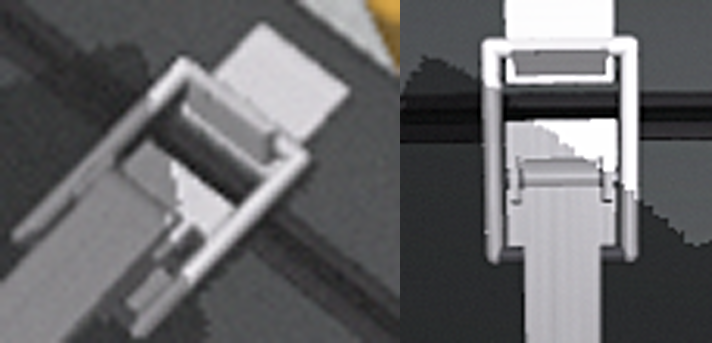

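View pics/z7t.png

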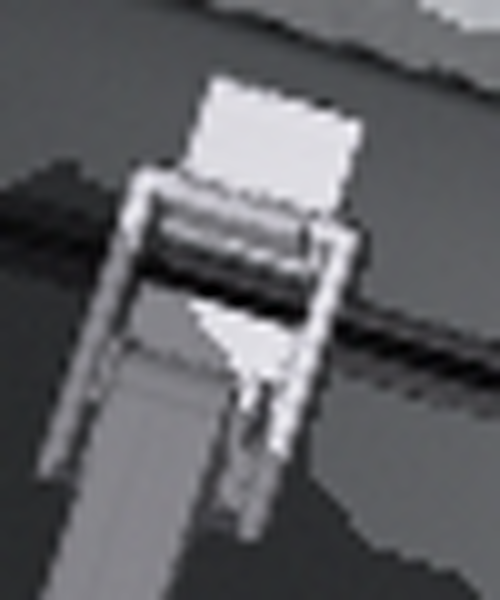

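```bash
python3 -c "
from h import *
st(); r.hand_in()
"
```

```text
t 8.3 tip case mm [-105.2    1.1  300.7] tcp [-105.2    1.3  499.7] toolx yaw -17.4 z [-0.    -0.001 -1.   ] F [ 0.   0.4 -0.1] gap 0.00040826360949198544
the job is handed in; nothing more can be done
```

The wide case is fastened, and I handed the job in at about 8.3 s. With the gripper shut, I tipped the wire loop over the keeper. I then pressed the lever over and down until it stopped, and took the hand away.

- **Loop:** Before I pressed the lever, depth readings put the bar behind the hook, at about case x 44 mm with the hook at about 29 mm. Afterwards the side wires run to case x of about 33 mm at a height of about 160 mm, and the pictures show the loop enclosing the hook.
- **Bar not seen directly:** After fastening, the depth profile along the middle line (y about 0) did not show the bar itself. It seems to be hidden under the leaning hook, so I judged it by the side wires and the pictures.
- **Lever:** It lies level along its whole length, with its top face at about 170 mm. It met a firm stop at 169.3 mm with 27 N on the tool, and was still flat after the hand left.
- **Hand and surroundings:** At hand-in, the fingertips were about 130 mm above the case top and off to its -x side, with near-zero force on the tool. I did not touch the narrow case, and nothing else looks moved.

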